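# Third hand: press a flange into a sprung V nest

## Robot

A 6-joint arm with a two-finger parallel gripper is mounted at the origin on a cart in front of the work surface, level with it; the furniture and walls round the work are solid. World frame = base frame: x ahead of the robot, y to its left, z up, the work surface at z = 0. Lengths are in m, angles in rad, forces in N, time in s.
With the tool pointing down it reaches from about 0.25 to 0.8 m from the base axis. Payload 8.5 kg.
Tool frame: the origin (TCP) lies midway between the tips of the shut fingers; the grasp point (between the pads) lies 19 mm behind it; z points along the fingers, y is the line along which they close (so a half turn about z gives the same grasp; the last joint's range is limited). The gripper opens to 85 mm and grips with 20 to 120 N. Pads are 22 mm wide; open, the fingers measure 114 mm over their backs; the gripper's body (76 mm by 85 mm) begins 54 mm behind the grasp point. The pads swing forward as they close: fully open they stand 13 mm farther back than shut.
Start: joints at [-1.264, 0.238, -0.013, 1.319, 0, 1.571], TCP at [0.159, -0.5, 0.231] pointing down, gripper open.
Joint ranges: [-2.66, 2.66], [-1.03, 1.9], [-1.14, 1.46], [-1.82, 2.27], [-1.45, 1.34], [-3.14, 3.14]. Speed limits (rad/s): [2.22, 2.22, 2.79, 3.14, 3.14, 3.14].

## Interface

Orientations are given as a 3x3 rotation matrix whose columns are the frame's x, y, z axes.
In Python, from plant import arm, eyes, job gives the robot as it stands.
- The arm moves only by the shell command python3 -m creep 'ROWS' [FORCE]. ROWS is JSON, a list of rows, each a list of 3 entries, a list of its own where there are three numbers: the turn, a rotation vector about the tool's x, y, z in rad, then the shift along the tool's x, y, z in mm, then the opening in per cent of the stroke, from 0 (shut) to 100 (fully open). In form: [[[rx, ry, rz], [dx, dy, dz], grip], ...]. A call has 1 to 12 rows; each row shifts and turns the commanded pose from where the row before left it, along the tool's axes as they then stand; what a row does not reach is not made up. A row lasts 1/10 s, in which the tool goes at most 50 mm and 8.59 degrees, less where a joint would pass 70% of its speed; a pose out of reach is approached as far as the arm can. A call is refused whole if a number of a shift passes 50 or a number of a turn 0.15, either way. A call with a gripper value outside its range is refused whole. The fingers move at their own pace and stop on an object; FORCE is the grip in N (left out, the last holds). Time passes only in rows, so rows that do not move let the fingers close. It gives the time, the measured TCP pose, the force, the opening and the grip force at its end, in the units of the state.
- arm.get_state(): the state, without advancing time (a new reading comes with each control period).
- eyes.grab_frame(name): name is "scene" or "top"; returns a dict with "image" (384x512x3 uint8, blue, green, red), "depth" (384x512 float32, m along the optical axis (not along the pixel's ray), 0 where there is no reading), "intrinsics" (3x3 intrinsics, pixels), "extrinsics" (4x4, takes a point from world to camera coordinates). Camera axes: x right, y up, looking along -z (the intrinsics and any distortion apply to the point x, -y, -z); pixel columns grow to the right and rows downward; lengths in m; the calibration is good to about 2 mm. A picture is of the moment at which its call begins.
- job.sign_off(): hands the job in; it is judged then, once.
The state is a dict: "t": time; "joint_pos": joint angles; "dq": joint speeds; "joint_torque": joint torques, N m; "eef_pos": TCP position; "tcp_rot": TCP orientation; "force": force on the tool from outside, world axes, zero at the start; "torque": the same for the moment, N m; "gripper_width": opening from 0.0 (shut) to 1.0 (fully open); "grasp_force": force on a finger pad.
Only numpy, scipy, OpenCV 4.12 (cv2) and the standard library are available. Lean on these libraries where they do the work, as an engineer would, in place of code of your own. Each camera call takes 0.05 s, during which the arm holds its last target. There are 200 camera calls.

## Task

First set up the force indicator with nothing in the fixture: press its keys fully down and let them up one at a time, the round one, then the long one, then the square one. Then take the turned flange by its hub, put it flat on the fixture plate and press it centrally into the V nest until the sprung nest's pointer stands between the two scale lines (about 10 N), never driving the nest to the end of its travel and leaving the gear and the bushing where they are. Do not let go: finish while holding the flange pressed there, so that a colleague can screw it down.

Things in the scene. Friction and masses are not known exactly. Their poses are not given: they have to be found in the camera images.
- fixture: Fixed steel plate 240 x 130 x 12 mm; origin at the centre of its underside, deck at z = 12 mm. Its x axis, within 0.3 rad of world x, is the pressing direction. At the far end (x = 68 to 108 mm) stands a spring block 22 mm high with a white scale on top. The near deck, x = -120 mm up to the nest, is free (dark holes only drawn; 3 mm screw heads at the corners).
- nest_v (a point): Apex of the V nest at deck height, moving with it (at rest x = 20 mm, y = 0 of the fixture); axes as the fixture's. Dark steel V block 11.5 mm high over the deck, 120 degrees, mouth 80 mm wide, 23 mm deep, open to fixture -x. The flange touching both faces has its centre 39 mm from here in -x. A pointer post 10 to 18 mm behind the apex rises 27 mm over the deck.
- nest (a joint): How far the nest is pushed back along the fixture's +x (m): 0 at rest, hard end at 0.025. Spring 800 N/m, so 0.0125 is 10 N. The pointer meets the first scale line at 0.0075 (6 N), the second at 0.0175 (14 N).
- flange: Loose turned steel flange, about 0.26 kg: a disc 68 mm across and 10 mm thick with six small holes, and on it a central hub 34 mm across (with a bore), whose top is 26 mm above the underside. Origin at the centre of the underside, z along its axis, lies hub up. Grasp the hub from above, 11 to 26 mm above the underside.
- gear: Loose steel spur gear, 63 mm across, 22 mm high, a bystander; origin at the centre of the underside. It, the bushing and the flange swap places.
- bush: Loose brass-coloured flanged bushing, 45 mm across, 37 mm high, a bystander; origin at the centre of the underside.
- indicator: Fixed grey force indicator box 95 x 155 x 40 mm; origin at the centre of its underside, x axis towards its display (roughly away from the robot), y to the left. Three white spring keys in a row 17 mm in front of its centre stand 9 mm above its top, 46 mm apart.
- key_round_top (a point): Centre of the top of the round key (24 mm across), the middle one, 49 mm above the bench.
- key_long_top (a point): Centre of the top of the long narrow key (34 mm along the box's x, 12 mm along y), the left one, 49 mm above the bench.
- key_square_top (a point): Centre of the top of the square key (22 x 22 mm), the right one, 49 mm above the bench.
- key_round (a joint): Travel of the round key (m): 0 up, 0.005 fully down; 1 N to start, 4.5 N at the bottom, springs back. Counts as pressed beyond 0.0035.
- key_long (a joint): Travel of the long key, as for the round key.
- key_square (a joint): Travel of the square key, as for the round key.
Things that resemble listed ones, but are neither listed nor needed, are in the scene too. Leave any pink or purple look-alike of the flange alone.

How it is judged:
By the outcome, as a careful person would: the job done as asked, in the order asked, and still so for the second after the job is handed in, while the arm keeps its last pose, push and grip.
It also fails if it takes over 58 s, if anything falls off the work surface, if the arm or the gripper's body presses on something with over 40 N, if the wrist force passes 120 N, or if a joint passes its speed limit or range.

## Working session

There is one attempt and no reset: what is moved stays moved. The work goes in short steps, Python scripts to look and compute and a shell command to move; the robot and the scene stay as the last step left them, time stands still between calls to the robot, and variables do not carry over. Pictures are saved under pics/ and viewed, at most 10 in all, crops included, and the job is handed in when it is done.

```bash
mkdir -p pics
python3 - <<'E'
from plant import arm, eyes, job
import cv2,numpy as np
for n in("top","scene"):
    f=eyes.grab_frame(n); cv2.imwrite(f"pics/{n}0.png",f["image"]); np.savez(f"{n}0.npz",**f)
    print(n,f["intrinsics"].tolist(),np.round(f["extrinsics"],4).tolist(),[k for k in f])
s=arm.get_state();print(s)
E
```

```text
top [[466.4655230684712, 0.0, 260.32196910877195], [0.0, 466.4655230684712, 186.76755909934127], [0.0, 0.0, 1.0]] [[0.008, -0.9996, -0.0278, 0.0232], [0.999, 0.0067, 0.0435, -0.5033], [-0.0433, -0.0282, 0.9987, -1.2679], [0.0, 0.0, 0.0, 1.0]] ['image', 'depth', 'intrinsics', 'extrinsics']
scene [[486.93214750977063, 0.0, 248.6919027649327], [0.0, 486.93214750977063, 191.23164394211653], [0.0, 0.0, 1.0]] [[-0.792, -0.6104, 0.0049, 0.4321], [0.3343, -0.427, 0.8402, -0.2171], [-0.5108, 0.6671, 0.5423, -1.0096], [0.0, 0.0, 0.0, 1.0]] ['image', 'depth', 'intrinsics', 'extrinsics']
{'t': 0.1, 'joint_pos': array([-1.26401111e+00,  2.38733923e-01, -1.41790593e-02,  1.31921359e+00,
       -9.74943355e-06,  1.57077572e+00]), 'dq': array([-7.32210718e-05, -2.86403459e-03,  7.18614621e-06,  8.49714312e-04,
        5.05871652e-04,  2.26581804e-04]), 'joint_torque': array([-1.80061425e-04, -5.39720464e+01,  3.46998060e+01,  1.34865119e-02,
        9.77830297e-06,  5.58375703e-06]), 'eef_pos': array([ 0.15842868, -0.50012175,  0.23073148]), 'tcp_rot': array([[ 9.53303116e-01,  3.02014901e-01, -4.11022709e-04],
       [ 3.02015181e-01, -9.53302276e-01,  1.26519213e-03],
       [-9.72200894e-06, -1.33024669e-03, -9.99999115e-01]]), 'force': array([0.31829758, 1.4786527 , 0.13284813]), 'torque': array([ 0.04001916,  0.0023397 , -0.01794709]), 'grasp_force': 0.0, 'gripper_width': 0.9996006116453391}
```

View pics/top0.png

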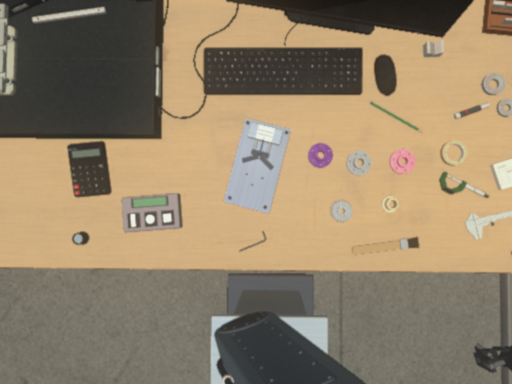

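View pics/scene0.png

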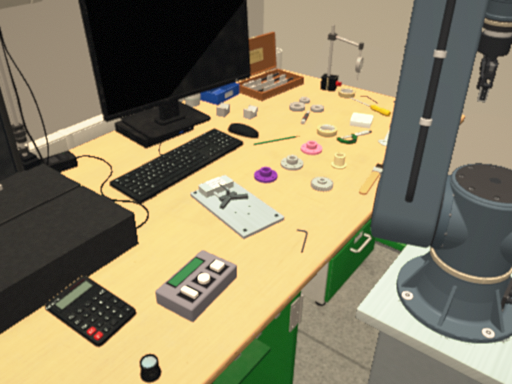

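The top view shows the indicator at (151,213), with the long key at (134,220), round at (151,219) and square at (168,217). The fixture is at (258,165). The grey hubbed part at (359,162) looks like the flange, with the gear at (341,210) and the bush at (390,204). I'll measure these and check enlarged crops.

```bash
cat > h.py <<'E'
import numpy as np,cv2
def load(n): return dict(np.load(n))
def ray(f,u,v,z):
    K,T=f["intrinsics"],f["extrinsics"]; R,t=T[:3,:3],T[:3,3]
    d=np.array([(u-K[0,2])/K[0,0],-(v-K[1,2])/K[1,1],-1.]); d=R.T@d; c=-R.T@t
    return c+d*(z-c[2])/d[2]
def proj(f,p):
    K,T=f["intrinsics"],f["extrinsics"]; q=T[:3,:3]@np.array(p)+T[:3,3]
    return np.array([K[0,0]*q[0]/-q[2]+K[0,2],K[1,1]*-q[1]/-q[2]+K[1,2]])
def zmap(f):
    K,T=f["intrinsics"],f["extrinsics"]; R,t=T[:3,:3],T[:3,3]
    v,u=np.mgrid[:384,:512]; d=f["depth"]
    P=np.stack([(u-K[0,2])/K[0,0]*d,-(v-K[1,2])/K[1,1]*d,-d],-1)
    return (P-t)@R
E
python3 - <<'E'
from h import *
t=load("top0.npz"); s=load("scene0.npz"); I=t["image"]; W=zmap(t)
def blobs(m,x0,y0,x1,y1,amin,z):
    c,_=cv2.findContours(m[y0:y1,x0:x1].astype(np.uint8),cv2.RETR_EXTERNAL,cv2.CHAIN_APPROX_NONE)
    for k in c:
        if cv2.contourArea(k)<amin: continue
        (u,v),wh,a=cv2.minAreaRect(k); M=cv2.moments(k); u2,v2=M['m10']/M['m00']+x0,M['m01']/M['m00']+y0
        print("  px",round(u2,1),round(v2,1),"rect",np.round([u+x0,v+y0],1),np.round(wh,1),round(a,1),"world",ray(t,u2,v2,z).round(4),"depthz",W[int(v2),int(u2),2].round(3))
print("keys");blobs(I.min(2)>200,120,205,185,235,30,.049)
print("box");hsv=cv2.cvtColor(I,cv2.COLOR_BGR2HSV)
blobs((hsv[...,1]<50),110,185,195,240,500,.04)
print("fix");blobs((hsv[...,1]<60),215,115,300,220,500,.012)
for nm,b in dict(fl=(340,145,376,181),gear=(325,195,357,225)).items():
    print(nm);blobs(hsv[...,1]<60,*b,50,.01 if nm=='fl' else .022)
    x0,y0,x1,y1=b; w=W[y0:y1,x0:x1]; print(np.percentile(w[...,2],[5,50,80,95,99]).round(3))
def crop(f,x0,y0,w,h): return cv2.resize(f["image"][y0:y0+h,x0:x0+w],(400,300),interpolation=cv2.INTER_CUBIC)
cv2.imwrite("pics/c1.png",np.vstack([np.hstack([crop(t,215,115,120,90),crop(t,325,140,80,60)]),np.hstack([crop(s,185,165,108,81),crop(s,250,140,92,69)])]))
E
```

```text
keys
  px 149.7 218.5 rect [149.5 218.5] [7. 7.] 90.0 world [0.4147 0.3208 0.049 ] depthz 0.054
  px 166.7 217.2 rect [166.5 217.5] [7. 7.] 90.0 world [0.4185 0.275  0.049 ] depthz 0.051
  px 132.5 219.4 rect [132.5 219.5] [11.  3.] 90.0 world [0.412  0.3669 0.049 ] depthz 0.05
box
  px 151.0 212.4 rect [150.9 212.3] [33.9 57.1] 85.6 world [0.4309 0.32   0.04  ] depthz 0.042
fix
  px 256.7 165.4 rect [256.7 165.3] [47.5 87.5] 14.6 world [0.5619 0.0371 0.012 ] depthz 0.01
fl
  px 358.6 162.5 rect [358.5 162.5] [23. 25.] 90.0 world [ 0.5714 -0.2414  0.01  ] depthz -0.005
[-0.004  0.001  0.01   0.024  0.029]
gear
  px 341.1 210.6 rect [341.  210.5] [21. 20.] 90.0 world [ 0.4397 -0.1923  0.022 ] depthz -0.003
[-0.004  0.002  0.014  0.02   0.025]
```

View pics/c1.png

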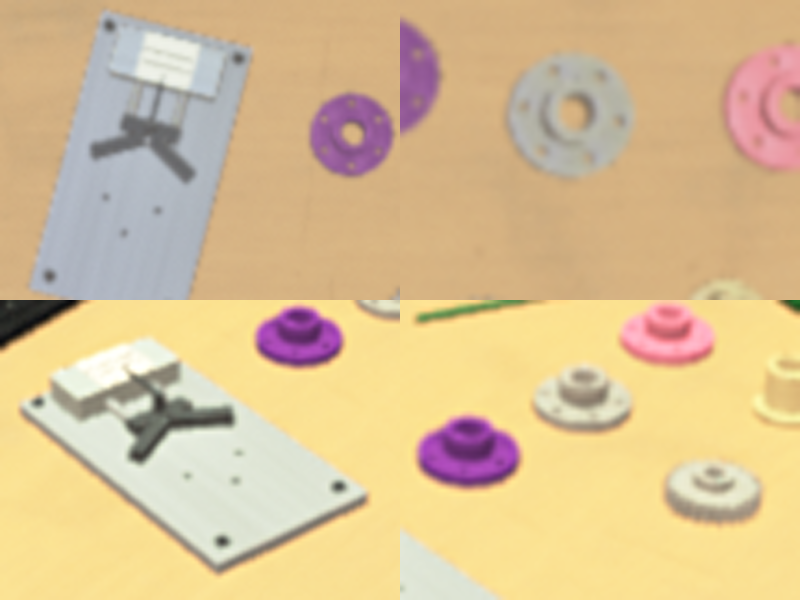

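The crop confirms the flange at about (359,162). It is grey and hubbed, with purple at (320,155) and pink at (402,160) either side, and the toothed part in front is the gear. The nest opens towards the robot.

```bash
cat >> h.py <<'E'
def go(p,yaw,s=None):
    "tool-frame turn about z, then shift in mm after the turn, to put the TCP at p, pointing down, tool x at yaw"
    from plant import arm
    from scipy.spatial.transform import Rotation as Ro
    s=s or arm.get_state(); R=s["tcp_rot"]; c,n=np.cos(yaw),np.sin(yaw)
    G=np.array([[c,n,0],[n,-c,0],[0,0,-1.]])
    print("t",round(s["t"],2),"tcp",s["eef_pos"].round(4),"F",np.round(s["force"],1),"w",round(s["gripper_width"],3),"gf",round(s["grasp_force"],1))
    print("turn",Ro.from_matrix(R.T@G).as_rotvec().round(3),"shift mm",(G.T@(np.array(p)-s["eef_pos"])*1000).round(1))
E
python3 - <<'E'
from h import *
t=load("top0.npz"); s=load("scene0.npz"); I=t["image"]; hsv=cv2.cvtColor(I,cv2.COLOR_BGR2HSV)
m=np.zeros((384,512),np.uint8); m[115:220,215:300]=(hsv[115:220,215:300,1]<60)
c=max(cv2.findContours(m,0,1)[0],key=cv2.contourArea); b=cv2.boxPoints(cv2.minAreaRect(c))
P=np.array([ray(t,u,v,.012) for u,v in b]); print(P.round(4),[np.linalg.norm(P[i]-P[i-1]).round(4) for i in range(4)])
o=P.mean(0); e=[P[i]-P[i-1] for i in range(4)]; e=[x for x in e if np.linalg.norm(x)>.2 and x[0]>0][0]; yaw=np.arctan2(e[1],e[0]); print("fixture",o[:2],yaw)
X=np.array([np.cos(yaw),np.sin(yaw)])
print("apex proj top/scene",[proj(f,[*(o[:2]+X*.02),.0235]).round(1) for f in(t,s)],"front corner",[proj(s,[*p[:2],.012]).round(1) for p in P])
# flange rims in scene
h2=cv2.cvtColor(s["image"],cv2.COLOR_BGR2HSV); print("flange hub top proj",[proj(f,[.5714,-.2414,.026]).round(1) for f in(t,s)])
for th in(60,80,100):
    k=np.zeros((384,512),np.uint8); k[145:181,340:378]=hsv[145:181,340:378,1]<th
    c=max(cv2.findContours(k,0,1)[0],key=cv2.contourArea); q,r=cv2.minEnclosingCircle(c); print(th,q,r,ray(t,*q,.008).round(4))
go([.415,.321,.1],.07)
E
```

```text
[[ 0.4617  0.1299  0.012 ]
 [ 0.6957  0.0714  0.012 ]
 [ 0.6628 -0.0556  0.012 ]
 [ 0.4299  0.0034  0.012 ]] [np.float64(0.1303), np.float64(0.2412), np.float64(0.1312), np.float64(0.2403)]
fixture [0.56250677 0.03727601] -0.24469250895159
apex proj top/scene [array([258.4, 157.7]), array([230.1, 197.6])] front corner [array([243.3, 236.9]), array([188.3, 193.1]), array([227.9, 177.7]), array([284.4, 217.1])]
flange hub top proj [array([359.7, 162. ]), array([291.4, 158. ])]
60 (358.5, 162.5) 12.589778900146484 [ 0.5716 -0.2416  0.008 ]
80 (358.6199951171875, 162.5) 12.865345001220703 [ 0.5716 -0.2419  0.008 ]
100 (356.40802001953125, 167.2596435546875) 20.77362060546875 [ 0.5585 -0.2359  0.008 ]
t 0.1 tcp [ 0.1584 -0.5001  0.2307] F [0.3 1.5 0.1] w 1.0 gf 0.0
turn [-0.001  0.     0.237] shift mm [ 313.4 -801.2  130.7]
```

```bash
python3 -m creep '[[[0,0,0.12],[0,0,0],0],[[0,0,0.117],[0,0,0],0],[[0,0,0],[35,-30,0],0],[[0,0,0],[35,-30,0],0],[[0,0,0],[35,-30,0],0],[[0,0,0],[35,-30,0],0],[[0,0,0],[35,-30,0],0],[[0,0,0],[10,-47,0],0],[[0,0,0],[10,-47,0],0],[[0,0,0],[10,-47,0],0],[[0,0,0],[10,-47,0],0],[[0,0,0],[10,-47,0],0]]' 60; python3 -c "
from h import *;go([.415,.321,.1],.07)"
```

```text
t: 1.3
eef_pos: [0.3558, -0.0989, 0.2312]
tcp_rot: [[0.998, 0.069, 0.0], [0.069, -0.998, 0.0], [0.0, -0.0, -1.0]]
force: [1.1, 1.4, 0.7]
gripper_width: -0.0
grasp_force: 0.0
t 1.3 tcp [ 0.3558 -0.0989  0.2312] F [1.1 1.4 0.7] w -0.0 gf 0.0
turn [-0.    -0.    -0.001] shift mm [  88.4 -414.7  131.2]
```

```bash
python3 -m creep '[[[0,0,0],[10,-46,0],0],[[0,0,0],[10,-46,0],0],[[0,0,0],[10,-46,0],0],[[0,0,0],[10,-46,0],0],[[0,0,0],[10,-46,10],0],[[0,0,0],[10,-46,20],0],[[0,0,0],[10,-46,10],0],[[0,0,0],[10,-46,0],0],[[0,0,0],[8,-46,20],0],[[0,0,0],[0,0,40],0],[[0,0,0],[0,0,30],0],[[0,0,0],[0,0,0],0]]'
python3 - <<'E'
from h import *
from plant import eyes
go([.415,.321,.055],.07)
f=eyes.grab_frame("scene"); np.savez("scene1.npz",**f)
cv2.imwrite("pics/s1.png",cv2.resize(f["image"][200:330,130:290],(640,520),interpolation=2))
E
```

```text
t: 2.5
eef_pos: [0.4159, 0.1608, 0.1166]
tcp_rot: [[0.963, 0.266, -0.046], [0.27, -0.954, 0.132], [-0.009, -0.14, -0.99]]
force: [0.3, 0.4, 0.6]
gripper_width: 0.004
grasp_force: 0.0
t 2.5 tcp [0.4159 0.1608 0.1166] F [0.3 0.4 0.6] w 0.004 gf 0.0
turn [-0.139  0.023  0.203] shift mm [  10.3 -159.9   61.6]
```

View pics/s1.png

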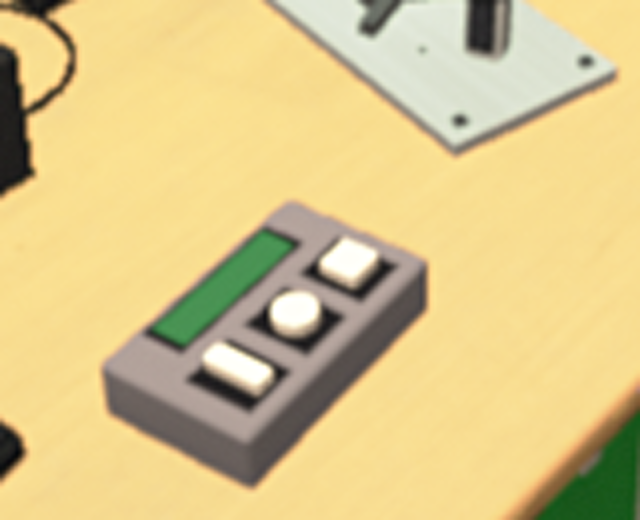

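The picture shows the gripper over the near right of the plate, well short of the keys, and the tool has tilted. I'll check the joints.

```bash
python3 -c "
from plant import arm
s=arm.get_state();print(s['joint_pos'].round(3),s['dq'].round(3),s['tcp_rot'].round(3))"
```

```text
[ 0.272  0.181 -0.401  0.995  0.14   3.141] [-0.007 -0.032  0.06   0.029  0.001  0.001] [[ 0.963  0.266 -0.043]
 [ 0.27  -0.954  0.133]
 [-0.006 -0.14  -0.99 ]]
```

```bash
python3 -m creep '[[[0,0,-0.145],[0,0,0],0],[[0,0,-0.145],[0,0,0],0],[[0,0,-0.145],[0,0,0],0],[[0,0,-0.145],[0,0,0],0],[[0,0,-0.145],[0,0,0],0],[[0,0,-0.145],[0,0,0],0],[[0,0,-0.145],[0,0,0],0],[[0,0,-0.145],[0,0,0],0],[[0,0,-0.145],[0,0,0],0],[[0,0,-0.145],[0,0,0],0],[[0,0,-0.145],[0,0,0],0],[[0,0,-0.145],[0,0,0],0]]'; python3 -c "
from h import *;go([.415,.321,.07],.07+np.pi);s=arm.get_state() if 0 else None"
```

```text
t: 3.75
eef_pos: [0.4198, 0.1614, 0.1219]
tcp_rot: [[-0.431, 0.902, -0.037], [0.892, 0.431, 0.135], [0.137, 0.025, -0.99]]
force: [-0.4, -0.3, 0.2]
gripper_width: 0.002
grasp_force: 0.0
t 3.75 tcp [0.4198 0.1614 0.1219] F [-0.4 -0.3  0.2] w 0.002 gf 0.0
turn [ 0.104 -0.106 -1.191] shift mm [ -6.4 159.5  51.9]
```

```bash
python3 -m creep '[[[0.0116,-0.0118,-0.1323],[0,0,0],0],[[0.0116,-0.0118,-0.1323],[0,0,0],0],[[0.0116,-0.0118,-0.1323],[0,0,0],0],[[0.0116,-0.0118,-0.1323],[0,0,0],0],[[0.0116,-0.0118,-0.1323],[0,0,0],0],[[0.0116,-0.0118,-0.1323],[0,0,0],0],[[0.0116,-0.0118,-0.1323],[0,0,0],0],[[0.0116,-0.0118,-0.1323],[0,0,0],0],[[0.0116,-0.0118,-0.1323],[0,0,0],0],[[0,0,0],[0,0,0],0]]'; python3 -c "
from h import *;go([.415,.321,.07],.07+np.pi)"
```

```text
t: 4.75
eef_pos: [0.4195, 0.1617, 0.1217]
tcp_rot: [[-0.998, -0.066, -0.001], [-0.066, 0.998, -0.0], [0.001, -0.0, -1.0]]
force: [-0.0, -0.4, -0.1]
gripper_width: 0.0
grasp_force: 0.0
t 4.75 tcp [0.4195 0.1617 0.1217] F [-0.  -0.4 -0.1] w 0.0 gf 0.0
turn [-0.    -0.001 -0.004] shift mm [ -6.7 159.2  51.7]
```

```bash
python3 -m creep '[[[0,0,-0.004],[-2,40,0],0],[[0,0,0],[-2,40,0],0],[[0,0,0],[-2,40,0],0],[[0,0,0],[-1,39,0],0],[[0,0,0],[0,0,30],0],[[0,0,0],[0,0,21],0],[[0,0,0],[0,0,15],0],[[0,0,0],[0,0,0],0]]'
python3 - <<'E'
from h import *
from plant import eyes
go([.415,.321,.055],.07+np.pi)
f=eyes.grab_frame("scene"); np.savez("scene1.npz",**f)
cv2.imwrite("pics/s2.png",cv2.resize(f["image"][200:330,130:290],(640,520),interpolation=2))
E
```

```text
t: 5.55
eef_pos: [0.4142, 0.3199, 0.0529]
tcp_rot: [[-0.998, -0.065, -0.005], [-0.065, 0.998, -0.002], [0.006, -0.002, -1.0]]
force: [0.9, -0.0, 0.0]
gripper_width: -0.0
grasp_force: 0.0
t 5.55 tcp [0.4142 0.3199 0.0529] F [ 0.9 -0.   0. ] w -0.0 gf 0.0
turn [-0.002 -0.006 -0.005] shift mm [-0.8  1.  -2.1]
```

View pics/s2.png

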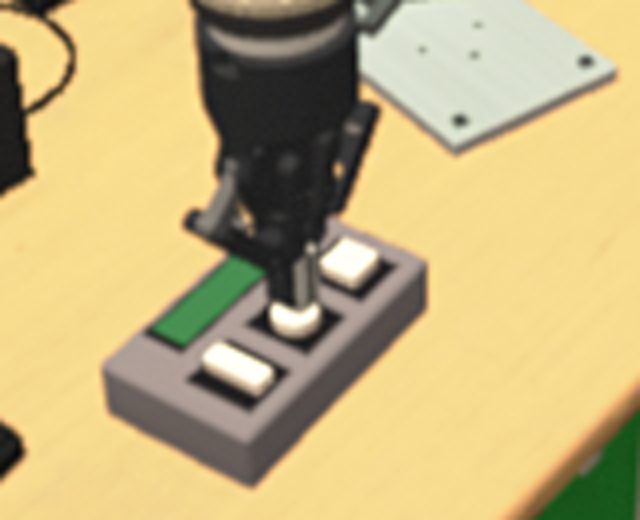

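The shut fingertips stand just above the middle of the round key, at crop (295,305). I'll press and read the force.

```bash
python3 -m creep '[[[0,0,0],[0,0,4],0],[[0,0,0],[0,0,3],0],[[0,0,0],[0,0,1],0],[[0,0,0],[0,0,0],0],[[0,0,0],[0,0,0],0]]'
```

```text
t: 6.1
eef_pos: [0.4154, 0.3208, 0.0463]
tcp_rot: [[-0.998, -0.068, -0.002], [-0.068, 0.998, -0.0], [0.002, 0.0, -1.0]]
force: [2.5, 0.7, 2.1]
gripper_width: 0.004
grasp_force: 1.4
```

```bash
python3 -m creep '[[[0,0,0],[0,0,2],0],[[0,0,0],[0,0,0],0],[[0,0,0],[0,0,0],0]]'; python3 -m creep '[[[0,0,0],[0,0,1],0],[[0,0,0],[0,0,0],0],[[0,0,0],[0,0,0],0]]'
```

```text
t: 6.4
eef_pos: [0.4154, 0.3208, 0.0441]
tcp_rot: [[-0.998, -0.068, -0.002], [-0.068, 0.998, -0.0], [0.002, -0.0, -1.0]]
force: [3.6, 0.9, 5.7]
gripper_width: 0.002
grasp_force: 2.6
t: 6.7
eef_pos: [0.4154, 0.3208, 0.0438]
tcp_rot: [[-0.998, -0.068, -0.002], [-0.068, 0.998, 0.0], [0.002, 0.0, -1.0]]
force: [1.6, -0.3, 14.6]
gripper_width: 0.0
grasp_force: 7.3
```

```bash
python3 -m creep '[[[0,0,0],[0,0,-8],0],[[0,0,0],[0,0,-10],0],[[0,0,0],[0,23,0],0],[[0,0,0],[0,23,0],0],[[0,0,0],[0,0,0],0],[[0,0,0],[0,0,8],0],[[0,0,0],[0,0,4],0],[[0,0,0],[0,0,3],0],[[0,0,0],[0,0,2],0],[[0,0,0],[0,0,0.7],0],[[0,0,0],[0,0,0],0],[[0,0,0],[0,0,0],0]]'; python3 -c "
from h import *;go([.412,.3669,.044],.07+np.pi)"
```

```text
t: 7.9
eef_pos: [0.411, 0.3654, 0.0438]
tcp_rot: [[-0.998, -0.068, -0.004], [-0.068, 0.998, -0.001], [0.004, -0.001, -1.0]]
force: [-6.4, -3.7, 15.8]
gripper_width: -0.001
grasp_force: 7.5
t 7.9 tcp [0.411  0.3654 0.0438] F [-6.4 -3.7 15.8] w -0.001 gf 7.5
turn [-0.001 -0.004 -0.002] shift mm [-1.1  1.4 -0.2]
```

```bash
python3 -m creep '[[[0,0,0],[0,0,-8],0],[[0,0,0],[0,0,-10],0],[[0,0,0],[0,-31,0],0],[[0,0,0],[0,-31,0],0],[[0,0,0],[0,-30,0],0],[[0,0,0],[0,0,0],0],[[0,0,0],[0,0,8],0],[[0,0,0],[0,0,4],0],[[0,0,0],[0,0,3],0],[[0,0,0],[0,0,2.7],0],[[0,0,0],[0,0,0],0],[[0,0,0],[0,0,0],0]]'; python3 -c "
from h import *;go([.4185,.275,.044],.07+np.pi)"
```

```text
t: 9.1
eef_pos: [0.4181, 0.275, 0.0439]
tcp_rot: [[-0.998, -0.069, -0.002], [-0.069, 0.998, -0.001], [0.002, -0.001, -1.0]]
force: [-1.2, -2.2, 11.5]
gripper_width: 0.003
grasp_force: 5.9
t 9.1 tcp [0.4181 0.275  0.0439] F [-1.2 -2.2 11.5] w 0.003 gf 5.9
turn [-0.001 -0.002 -0.001] shift mm [-0.4 -0.  -0.1]
```

```bash
python3 -m creep '[[[0,0,0],[0,0,-15],0],[[0,0,0],[0,0,-40],0],[[0,0,0],[0,0,-40],75],[[0,0,0.105],[0,0,-10],75],[[0,0,0.105],[0,0,0],75],[[0,0,0.105],[0,0,0],75],[[0,0,0],[0,0,0],75]]'; python3 -c "
from h import *;go([.5716,-.242,.10],-.245+np.pi)"
```

```text
t: 9.8
eef_pos: [0.418, 0.2751, 0.1481]
tcp_rot: [[-0.97, 0.245, -0.004], [0.245, 0.97, -0.001], [0.003, -0.002, -1.0]]
force: [-0.5, 0.1, 0.1]
gripper_width: 0.748
grasp_force: 0.0
t 9.8 tcp [0.418  0.2751 0.1481] F [-0.5  0.1  0.1] w 0.748 gf 0.0
turn [-0.002 -0.003 -0.002] shift mm [-274.5 -464.4   48.1]
```

```bash
python3 -m creep '[[[0,0,0],[-23,-39,0],75],[[0,0,0],[-23,-39,0],75],[[0,0,0],[-23,-39,0],75],[[0,0,0],[-23,-39,0],75],[[0,0,0],[-23,-39,0],75],[[0,0,0],[-23,-39,0],75],[[0,0,0],[-23,-39,0],75],[[0,0,0],[-23,-39,0],75],[[0,0,0],[-23,-39,0],75],[[0,0,0],[-23,-39,0],75],[[0,0,0],[-22,-37,0],75],[[0,0,0],[-22,-37,0],75]]'; python3 -m creep '[[[0,0,0],[0,0,30],75],[[0,0,0],[0,0,18],75],[[0,0,0],[0,0,0],75]]'
python3 - <<'E'
from h import *
from plant import eyes
go([.5716,-.242,.012],-.245+np.pi)
f=eyes.grab_frame("scene"); np.savez("scene2.npz",**f)
g=eyes.grab_frame("top")
cv2.imwrite("pics/s3.png",np.hstack([cv2.resize(f["image"][110:210,240:340],(400,400),interpolation=2),cv2.resize(g["image"][120:220,310:410],(400,400),interpolation=2)]))
E
```

```text
t: 11.0
eef_pos: [0.571, -0.2438, 0.1478]
tcp_rot: [[-0.971, 0.24, -0.004], [0.24, 0.971, -0.001], [0.004, -0.002, -1.0]]
force: [-0.0, 0.2, 0.1]
gripper_width: 0.751
grasp_force: 0.0
t: 11.3
eef_pos: [0.5688, -0.2417, 0.097]
tcp_rot: [[-0.97, 0.242, -0.009], [0.242, 0.97, 0.001], [0.009, -0.001, -1.0]]
force: [-0.4, 0.6, -0.4]
gripper_width: 0.749
grasp_force: 0.0
t 11.3 tcp [ 0.5688 -0.2417  0.097 ] F [-0.4  0.6 -0.4] w 0.749 gf 0.0
turn [-0.001 -0.009  0.001] shift mm [-2.8  0.4 85. ]
```

View pics/s3.png

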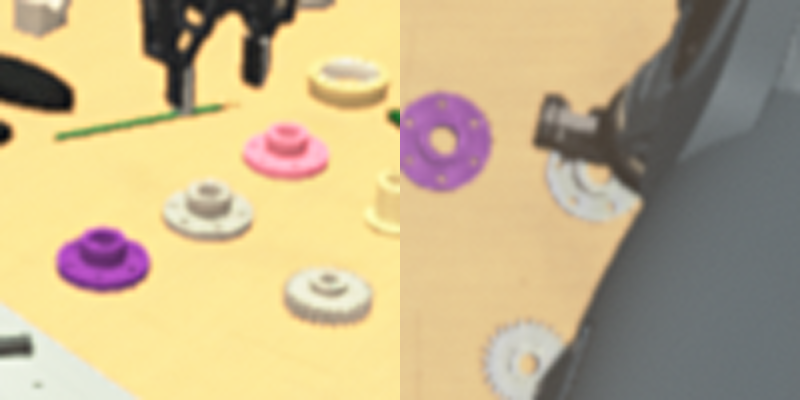

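The fingers straddle the flange with the purple part clear. I'll descend.

```bash
python3 -m creep '[[[0,0,0],[0,0,25],75],[[0,0,0],[0,0,25],75],[[0,0,0],[0,0,18],75],[[0,0,0],[0,0,8],75],[[0,0,0],[0,0,0],75],[[0,0,0],[0,0,0],75]]'; python3 -c "
from h import *;go([.5716,-.242,.012],-.245+np.pi)"
```

```text
t: 12.0
eef_pos: [0.5711, -0.2425, 0.0256]
tcp_rot: [[-0.97, 0.243, -0.002], [0.243, 0.97, -0.002], [0.001, -0.002, -1.0]]
force: [0.4, 0.2, 0.3]
gripper_width: 0.747
grasp_force: 0.0
t 12.0 tcp [ 0.5711 -0.2425  0.0256] F [0.4 0.2 0.3] w 0.747 gf 0.0
turn [-0.002 -0.001 -0.001] shift mm [-0.4  0.6 13.6]
```

```bash
python3 -m creep '[[[0,0,0],[0,0,8],75],[[0,0,0],[0,0,5],75],[[0,0,0],[0,0,0],75],[[0,0,0],[0,0,0],60],[[0,0,0],[0,0,0],48],[[0,0,0],[0,0,0],44]]' 90; python3 -m creep '[[[0,0,0],[0,0,0],30],[[0,0,0],[0,0,0],20],[[0,0,0],[0,0,0],20],[[0,0,0],[0,0,0],20],[[0,0,0],[0,0,0],20]]'
```

```text
t: 12.6
eef_pos: [0.5703, -0.2425, 0.0115]
tcp_rot: [[-0.97, 0.244, -0.003], [0.244, 0.97, -0.001], [0.003, -0.002, -1.0]]
force: [-0.6, -0.3, -0.1]
gripper_width: 0.445
grasp_force: 0.0
t: 13.1
eef_pos: [0.5704, -0.2427, 0.0121]
tcp_rot: [[-0.97, 0.244, -0.003], [0.244, 0.97, -0.002], [0.002, -0.002, -1.0]]
force: [-1.5, -0.5, 6.5]
gripper_width: 0.357
grasp_force: 89.0
```

```bash
python3 -m creep '[[[0,0,0],[0,0,-10],20],[[0,0,0],[0,0,-30],20],[[0,0,0],[0,0,-40],20],[[0,0,0],[0,0,-10],20],[[0,0,0],[0,0,0],20],[[0,0,0],[0,0,0],20]]'
python3 - <<'E'
from h import *
from plant import eyes
f=eyes.grab_frame("scene"); np.savez("scene3.npz",**f)
p=proj(f,[.5704,-.2427,.1]).astype(int);print(p)
x,y=p[0]-40,p[1]-40
cv2.imwrite("pics/s4.png",cv2.resize(f["image"][y:y+80,x:x+80],(560,560),interpolation=2))
go([.5704,-.2427,.1],-.245+np.pi)
E
```

```text
t: 13.7
eef_pos: [0.5699, -0.242, 0.1002]
tcp_rot: [[-0.97, 0.244, -0.005], [0.244, 0.97, -0.0], [0.004, -0.002, -1.0]]
force: [-0.1, 0.4, -3.2]
gripper_width: 0.354
grasp_force: 89.9
[293 135]
t 13.75 tcp [ 0.5695 -0.2419  0.0996] F [-0.2  0.3 -3. ] w 0.354 gf 89.9
turn [-0.001 -0.006 -0.002] shift mm [-1.1 -0.6 -0.4]
```

View pics/s4.png

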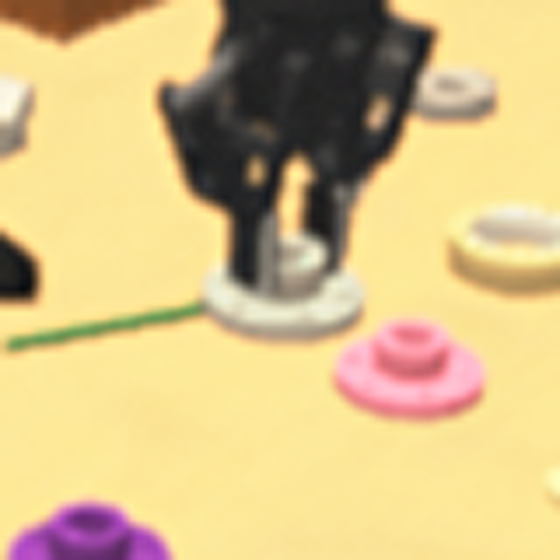

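The flange is held level by the hub and lifted clear. Next I'll measure where its centre sits relative to the TCP.

Run:
```python
from h import *
from scipy.optimize import least_squares
f=load("scene3.npz"); h=cv2.cvtColor(f["image"],cv2.COLOR_BGR2HSV)
x0,y0=276,128
m=((h[...,1]<70)&(h[...,2]>110))[y0:150,x0:312].astype(np.uint8)
c=max(cv2.findContours(m,0,1)[0],key=cv2.contourArea)[:,0]+[x0,y0]
print(c.min(0),c.max(0))
for zu in(.0876,):
    low=[]
    for u in range(c[:,0].min()+3,c[:,0].max()-2): low.append((u,c[c[:,0]==u][:,1].max()+.5))
    P=np.array([ray(f,u,v,zu)[:2] for u,v in low])
    r=least_squares(lambda q:np.hypot(*(P-q).T)-.034,[.57,-.242]); print("centre",r.x.round(4),"res mm",(r.fun*1e3).round(1))
```

```text
[282 128] [304 142]
centre [ 0.5779 -0.2531] res mm [-2.2  0.6 -1.2  2.9  1.7  0.7 -0.1 -0.7 -1.  -1.1 -1.  -0.5  0.1  1.
  2.1 -1.7 -0. ]
```

```bash
python3 -c "
from h import *;go([.5081,.0509,.1],-.245+np.pi)"
```

```text
t 13.75 tcp [ 0.5695 -0.2419  0.0996] F [-0.2  0.3 -3. ] w 0.354 gf 89.9
turn [-0.001 -0.006 -0.002] shift mm [130.5 269.1  -0.4]
```

```bash
python3 -m creep '[[[0,0,0],[13,27,0],20],[[0,0,0],[13,27,0],20],[[0,0,0],[13,27,0],20],[[0,0,0],[13,27,0],20],[[0,0,0],[13,27,0],20],[[0,0,0],[13,27,0],20],[[0,0,0],[13,27,0],20],[[0,0,0],[13,27,0],20],[[0,0,0],[13,27,0],20],[[0,0,0],[13,26,0],20],[[0,0,0],[0,0,0],20],[[0,0,0],[0,0,0],20]]'; python3 -m creep '[[[0,0,0],[0,0,25],20],[[0,0,0],[0,0,20],20],[[0,0,0],[0,0,15],20],[[0,0,0],[0,0,6],20],[[0,0,0],[0,0,0],20],[[0,0,0],[0,0,0],20],[[0,0,0],[0,0,0],20]]'; python3 -c "
from h import *;go([.5081,.0509,.0242],-.245+np.pi)"
```

```text
t: 14.95
eef_pos: [0.5091, 0.0507, 0.0999]
tcp_rot: [[-0.97, 0.243, -0.006], [0.243, 0.97, -0.002], [0.005, -0.003, -1.0]]
force: [0.0, -1.2, -2.9]
gripper_width: 0.358
grasp_force: 90.1
t: 15.65
eef_pos: [0.5105, 0.05, 0.0359]
tcp_rot: [[-0.97, 0.244, -0.002], [0.244, 0.97, -0.001], [0.002, -0.001, -1.0]]
force: [0.4, 0.3, -3.6]
gripper_width: 0.354
grasp_force: 90.2
t 15.65 tcp [0.5105 0.05   0.0359] F [ 0.4  0.3 -3.6] w 0.354 gf 90.2
turn [-0.001 -0.002 -0.002] shift mm [ 2.5  0.2 11.7]
```

```bash
python3 -m creep '[[[0,0,0],[0,0,5],20],[[0,0,0],[0,0,4],20],[[0,0,0],[0,0,2],20],[[0,0,0],[0,0,0],20],[[0,0,0],[0,0,0],20]]'; python3 -m creep '[[[0,0,0],[0,0,1],20],[[0,0,0],[0,0,0],20],[[0,0,0],[0,0,0],20]]'
```

```text
t: 16.15
eef_pos: [0.5097, 0.0502, 0.0242]
tcp_rot: [[-0.97, 0.244, -0.004], [0.244, 0.97, -0.001], [0.003, -0.002, -1.0]]
force: [-0.5, 1.1, -2.5]
gripper_width: 0.355
grasp_force: 90.2
t: 16.45
eef_pos: [0.5097, 0.0503, 0.024]
tcp_rot: [[-0.97, 0.244, -0.003], [0.244, 0.97, -0.001], [0.003, -0.002, -1.0]]
force: [-4.8, 0.1, 10.3]
gripper_width: 0.353
grasp_force: 91.7
```

```bash
cat >> h.py <<'E'
def fix():
    from plant import arm
    s=arm.get_state(); a=-.245; X=np.array([np.cos(a),np.sin(a)]); Y=np.array([-X[1],X[0]]); d=s["eef_pos"][:2]-[.5625,.0373]
    F=s["force"]; print("fixture x,y mm",(d@X*1e3).round(1),(d@Y*1e3).round(1),"F along,side,z",(F[:2]@X).round(1),(F[:2]@Y).round(1),F[2].round(1),"z",s["eef_pos"][2].round(4),"torque",s["torque"].round(2))
E
python3 -m creep '[[[0,0,0],[0,0,-0.7],20],[[0,0,0],[0,0,0],20],[[0,0,0],[-8,0,0],20],[[0,0,0],[-10,0,0],20],[[0,0,0],[-7,0,0],20],[[0,0,0],[-3,0,0],20],[[0,0,0],[0,0,0],20],[[0,0,0],[0,0,0],20],[[0,0,0],[0,0,0],20]]' >/dev/null; python3 -c "
from h import *;fix()"; python3 -m creep '[[[0,0,0],[-3,0,0],20],[[0,0,0],[0,0,0],20],[[0,0,0],[0,0,0],20]]'>/dev/null; python3 -c "
from h import *;fix()"; python3 -m creep '[[[0,0,0],[-3,0,0],20],[[0,0,0],[0,0,0],20],[[0,0,0],[0,0,0],20]]'; python3 -c "
from h import *;fix()"
```

```text
fixture x,y mm -26.9 -0.2 F along,side,z -5.1 -0.5 7.5 z 0.0241 torque [ 0.16  1.05 -0.05]
fixture x,y mm -24.3 -0.3 F along,side,z -7.6 -0.1 8.4 z 0.0241 torque [0.26 1.43 0.01]
t: 17.95
eef_pos: [0.5418, 0.0422, 0.0241]
tcp_rot: [[-0.97, 0.244, -0.005], [0.244, 0.97, -0.0], [0.005, -0.002, -1.0]]
force: [-7.0, 1.6, 9.3]
gripper_width: 0.355
grasp_force: 91.5
fixture x,y mm -21.3 -0.3 F along,side,z -7.2 -0.1 9.3 z 0.0241 torque [ 0.24  1.38 -0.01]
```

```bash
python3 -m creep '[[[0,0,0],[0,0,-0.5],20],[[0,0,0],[-2,0,0],20],[[0,0,0],[0,0,0],20],[[0,0,0],[0,0,0],20]]'>/dev/null; python3 -c "
from h import *;fix()"; python3 -m creep '[[[0,0,0],[-3,0,0],20],[[0,0,0],[0,0,0],20],[[0,0,0],[0,0,0],20]]'>/dev/null; python3 -c "
from h import *;fix()"; python3 -m creep '[[[0,0,0],[-3,0,0],20],[[0,0,0],[0,0,0],20],[[0,0,0],[0,0,0],20]]'>/dev/null; python3 -c "
from h import *;fix()"
```

```text
fixture x,y mm -18.4 -0.3 F along,side,z -3.7 0.1 -0.2 z 0.0241 torque [ 0.18  0.64 -0.01]
fixture x,y mm -16.1 -0.4 F along,side,z -5.9 0.6 2.9 z 0.0241 torque [0.29 1.22 0.06]
fixture x,y mm -14.2 -0.5 F along,side,z -10.1 0.9 5.9 z 0.0241 torque [0.5  1.98 0.11]
```

Run:
```python
from h import *
from plant import eyes
fix()
f=eyes.grab_frame("scene"); np.savez("scene4.npz",**f); g=eyes.grab_frame("top"); np.savez("top4.npz",**g)
cv2.imwrite("pics/s5.png",np.hstack([cv2.resize(f["image"][160:220,180:260],(533,400),interpolation=2),cv2.resize(g["image"][115:175,240:280],(266,400),interpolation=2)]))
```

```text
fixture x,y mm -14.2 -0.5 F along,side,z -10.1 0.9 5.9 z 0.0241 torque [0.5  1.98 0.11]
```

View pics/s5.png

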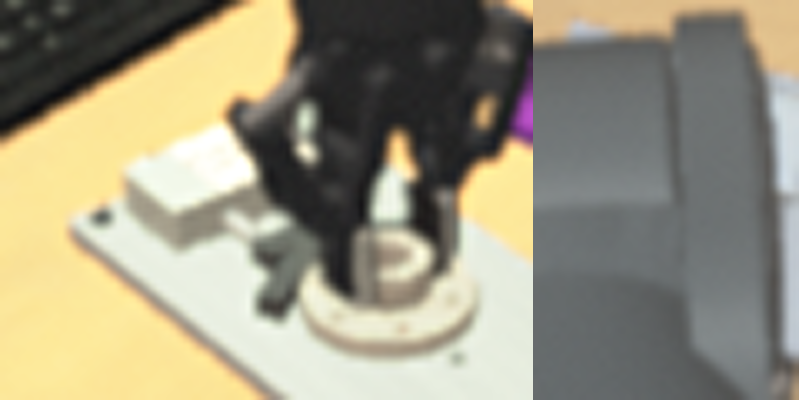

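The picture hides the pointer behind the gripper. The free end of the V's left arm is visible at crop (275,305), and the disc sits flat just short of or touching the V. I'll measure the arm tip against the first frame.

```bash
cat >> h.py <<'E'
def tofix(p):
    a=-.245; X=np.array([np.cos(a),np.sin(a)]); d=p[:2]-np.array([.5625,.0373]); return np.array([d@X,d@[-X[1],X[0]]])*1e3
def armtip(f,show=True):
    g=cv2.resize(f["image"][195:215,210:232],None,fx=8,fy=8,interpolation=2).max(2)
    n,l,st,ce=cv2.connectedComponentsWithStats((g<130).astype(np.uint8))
    v,u=np.nonzero((g<130)); T=np.array([tofix(ray(f,210+(a+.5)/8-.5,195+(b+.5)/8-.5,.0235)) for a,b in zip(u,v)])
    k=T[:,1]>22; T=T[k]; print("left arm: min x",np.percentile(T[:,0],2).round(1),"max y",np.percentile(T[:,1],98).round(1),"n",k.sum(),"mean x in y 28..38",T[(T[:,1]>28)&(T[:,1]<38),0].mean().round(1))
E
python3 - <<'E'
from h import *
a,b=load("scene0.npz"),load("scene4.npz")
armtip(a);armtip(b)
for u,v in((238.5,205.7),): print("disc",tofix(ray(b,u,v,.022)).round(1))
E
```

```text
left arm: min x -5.7 max y 45.4 n 2568 mean x in y 28..38 4.8
left arm: min x 0.1 max y 45.1 n 2330 mean x in y 28..38 11.3
disc [-21.3   4.1]
```

The nest has moved about 6 mm, which agrees with the TCP, so it needs about 6.5 mm more.

```bash
python3 -m creep '[[[0,0,0],[-2,0,-0.2],20],[[0,0,0],[-2,0,-0.2],20],[[0,0,0],[-2,0,-0.1],20],[[0,0,0],[-1.5,0,0],20],[[0,0,0],[0,0,0],20],[[0,0,0],[0,0,0],20],[[0,0,0],[0,0,0],20]]'
python3 - <<'E'
from h import *
from plant import eyes
fix()
f=eyes.grab_frame("scene"); np.savez("scene5.npz",**f); armtip(load("scene4.npz")); armtip(f)
E
```

```text
t: 19.75
eef_pos: [0.554, 0.0388, 0.0241]
tcp_rot: [[-0.97, 0.243, -0.01], [0.243, 0.97, 0.0], [0.01, -0.002, -1.0]]
force: [-14.9, 5.1, 9.1]
gripper_width: 0.354
grasp_force: 91.3
fixture x,y mm -8.7 -0.6 F along,side,z -15.7 1.4 9.1 z 0.0241 torque [0.97 3.09 0.15]
left arm: min x 0.1 max y 45.1 n 2330 mean x in y 28..38 11.3
left arm: min x 6.1 max y 45.0 n 2320 mean x in y 28..38 16.3
```

```bash
python3 -m creep '[[[0,-0.004,0],[-0.5,0,-0.1],20],[[0,-0.004,0],[-0.5,0,-0.1],20],[[0,0,0],[0,0,0],20],[[0,0,0],[0,0,0],20],[[0,0,0],[0,0,0],20]]'
python3 - <<'E'
from h import *
from plant import eyes
fix()
f=eyes.grab_frame("scene"); np.savez("scene6.npz",**f); armtip(f)
cv2.imwrite("pics/s6.png",cv2.resize(f["image"][150:225,175:275],(800,600),interpolation=2))
E
```

```text
t: 20.3
eef_pos: [0.5546, 0.0386, 0.0241]
tcp_rot: [[-0.97, 0.243, -0.003], [0.243, 0.97, -0.001], [0.003, -0.002, -1.0]]
force: [-16.0, 5.8, 6.8]
gripper_width: 0.352
grasp_force: 91.2
fixture x,y mm -8.0 -0.6 F along,side,z -16.9 1.7 6.8 z 0.0241 torque [0.99 3.15 0.15]
left arm: min x 6.7 max y 45.3 n 2272 mean x in y 28..38 16.7
```

View pics/s6.png

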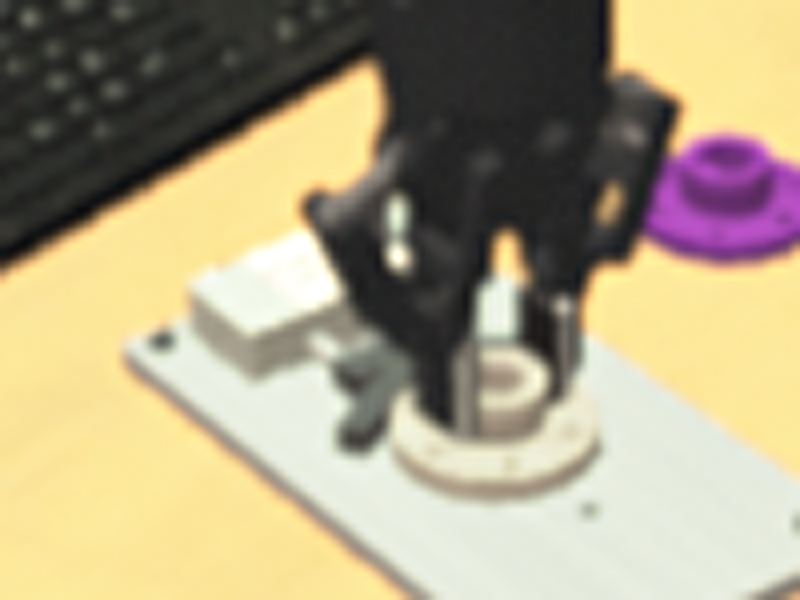

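The arm tip and the TCP travel both put the nest at about 12 mm, mid-band. The flange lies flat, tool upright, with side force under 2 N.

```bash
python3 -c "
from plant import job;print(job.sign_off())"
```

```text
the job is handed in; nothing more can be done
None
```

I pressed the round, long and square keys to the bottom in that order and handed the job in holding the flange flat, gripped by its hub and pressed into the V nest. The gripper hid the pointer, so I measured the nest's travel from the V block and the arm position: about 12 mm, roughly 10 N and mid-band, at 20 s on the robot's clock. No result came back from the judge.

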